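# Stroke the dimmer bar of a vanity console up to full

## Robot

A 7-joint arm with a two-finger parallel gripper is mounted at the origin on the work surface. World frame = base frame: x ahead of the robot, y to its left, z up, the work surface at z = 0. Lengths are in m, angles in rad, forces in N, time in s.
With the tool pointing down it reaches from about 0.4 to 0.85 m from the base axis. Payload 10.4 kg.
Tool frame: the origin (TCP) lies between the finger pads, 19 mm behind the fingertips; this is the grasp point; z points along the fingers, y is the line along which they close (so a half turn about z gives the same grasp; the last joint's range is limited). The gripper opens to 85 mm and grips with 20 to 120 N. Pads are 22 mm wide; open, the fingers measure 114 mm over their backs; the gripper's body (76 mm by 85 mm) begins 54 mm behind the grasp point. The pads swing forward as they close: fully open they stand 13 mm farther back than shut.
Start: joints at [-1.133, 0.332, -0.065, 1.46, 0.022, 1.35, -0.088], TCP at [0.278, 0.56, 0.25] pointing down, gripper open.
Joint ranges: [-2.6, 2.6], [-0.5, 2.12], [-1.47, 1.34], [0.16, 2.42], [-1.27, 4.41], [0.06, 2.06], [-2.6, 2.6]. Speed limits (rad/s): [2.22, 2.22, 2.79, 2.79, 3.14, 3.14, 3.14].

## Interface

Orientations are given as a unit quaternion [x, y, z, w].
In Python, from workcell import * gives the robot as it stands. The module is installed in compiled form; this text tells all that it offers.
- The arm moves only by the tool carry_out, never from a script. Its argument "motion" is a list of rows, each an object with "xyz": the shift along the tool's x, y, z in m, a list of three; "angular": the turn, a rotation vector about the tool's x, y, z in degrees, a list of three. A call has 1 to 12 rows; each row is the pose to reach, as a shift and turn from the pose commanded when the call began, along the tool's axes at that moment; what a row does not reach only later rows make up. A row lasts 1/10 s, in which the tool goes at most 50 mm and 8.59 degrees, less where a joint would pass 70% of its speed; a pose out of reach is approached as far as the arm can. A call with a gripper value outside its range is refused whole. "hand" is the opening, from 0 (shut) to 1 (fully open), set as the call begins (left out, the last holds). The fingers move at their own pace and stop on an object; "grip_force" is the grip in N (left out, the last holds). Time passes only in rows, so rows that repeat a pose let the fingers close. It gives the time, the measured TCP pose, the force, the opening and the grip force at its end, in the units of the state.
- get_obs(): the state, without advancing time (a new reading comes with each control period).
- camera(name): name is "scene" or "top"; returns a dict with "img" (400x640x3 uint8, red, green, blue), "fx", "fy", "cx", "cy" (pixels), "extrinsics" (4x4, takes a point from camera to world coordinates). Camera axes: x right, y up, looking along -z (the intrinsics and any distortion apply to the point x, -y, -z); pixel columns grow to the right and rows downward; lengths in m; the calibration is good to about 2 mm. A picture is of the moment at which its call begins. There is no depth.
- hand_in(): hands the job in; it is judged then, once.
The state is a dict: "clock": time; "joint_pos": joint angles; "joint_velocities": joint speeds; "tau": joint torques, N m; "position": TCP position; "ee_rot": TCP orientation; "ft_force": force on the tool from outside, world axes, zero at the start; "torque": the same for the moment, N m; "grip_width": opening from 0.0 (shut) to 1.0 (fully open); "grasp_force": force on a finger pad.
Only numpy, scipy, OpenCV 4.12 (cv2) and the standard library are available. Lean on these libraries where they do the work, as an engineer would, in place of code of your own. Each camera call takes 0.05 s, during which the arm holds its last target. There are 200 camera calls.

## Task

The mirror light is dimmed with the white springy bar in the middle of the dark vanity tray, marked with a row of dashes that grow from small to large. With closed fingers touch the bar first at its smallest dash, stroke gently along the row to the largest dash without leaving the bar or pressing it down to its stop, and finish there, holding your fingertips lightly pressed on the bar at the largest dash. Leave the tray and the toiletries on and beside it where they stand; nothing is to be picked up.

Things in the scene. Friction and masses are not known exactly. Their poses are not given: they have to be found in the camera images.
- console: loose flat dark-wood tray, 300 x 200 mm, 1.8 kg, floor 10 mm thick, rim 18 mm high. Along its middle an aluminium channel, 256 x 50 mm, top at 18 mm, carries the white spring bar: 240 mm along the tray's x, 36 mm wide, flat top 38 mm above the counter at rest. Origin: centre of the underside; x along the bar from smallest to largest dash, z up. It lies at any yaw
- bar (a joint): how far the bar is pressed down, m: 0 at rest, 0.008 at its stop. It moves straight down as a whole wherever it is touched. It gives from about 0.4 N, needs about 2.5 N for 4 mm, and about 4.5 N at the stop; it springs back when released
- mark_small (a point): middle of the smallest dash, at the bar's rest height (38 mm above the counter), 88 mm from the bar's middle and 32 mm from the bar's end; it does not go down with the bar. Axes as the console's
- mark_mid (a point): middle of the fifth dash, the bar's middle, at the bar's rest height. The nine black dashes lie across the bar, flat, 22 mm apart, each 9 mm wide, growing from 5 to 29 mm in length; axes as the console's
- mark_large (a point): middle of the largest dash, at the bar's rest height, 88 mm from the bar's middle and 32 mm from the bar's other end; axes as the console's
- soap: loose white bar of soap on the tray floor, 68 x 42 x 22 mm; origin at the centre of its underside. The four toiletries on the tray stand about 65 mm to the sides of the bar's middle line, their nearest faces at least 38 mm from that line
- mini: loose small pale bottle with black cap standing on the tray, 28 mm across, 55 mm high; origin at the centre of its underside
- jar: loose small white jar with steel lid on the tray, 38 mm across, 38 mm high; origin at the centre of its underside
- kit: loose flat black box on the tray, 66 x 42 x 18 mm; origin at the centre of its underside
- tumbler: loose glass tumbler on the counter at the robot's right, 68 mm across, 95 mm high; origin at the centre of its underside
- mug: loose white mug on the counter at the robot's right, 76 mm across, 90 mm high; origin at the centre of its underside
- lotion: loose white bottle on the counter at the right, 56 mm across, 130 mm high; origin at the centre of its underside

How it is judged:
By the outcome, as a careful person would: the job done as asked, in the order asked, and still so for the second after the job is handed in, while the arm keeps its last pose, push and grip.
It also fails if it takes over 42 s, if anything falls off the work surface, if the arm or the gripper's body presses on something with over 40 N, if the wrist force passes 120 N, or if a joint passes its speed limit or range.

## Working session

There is one attempt and no reset: what is moved stays moved. The work goes in short steps, Python scripts to look and compute and a tool call to move; the robot and the scene stay as the last step left them, time stands still between calls to the robot, and variables do not carry over. Pictures are saved under pics/ and viewed, at most 10 in all, crops included, and the job is handed in when it is done.

Besides the shell and the picture viewer there is one more tool, called after ">>>" in YAML: its name, and indented under it one key for each argument. carry_out: Moves the arm, as the interface text tells. Its arguments: {"type":"object","properties":{"motion":{"type":"array"},"hand":{"type":"number"},"grip_force":{"type":"number"}},"required":["motion"]}

```bash
mkdir -p pics; python3 - <<'E'
from workcell import *
import cv2,numpy as np
for n in ("scene","top"):
    c=camera(n); cv2.imwrite(f"pics/{n}0.png",c["img"][:,:,::-1]); print(n,c["fx"],c["fy"],c["cx"],c["cy"],c.keys(),np.round(c["extrinsics"],4).tolist())
o=get_obs();print(o)
E
```

```text
scene 482.4219471044931 482.4219471044931 315.7326168568509 197.19186024958256 dict_keys(['img', 'fx', 'fy', 'cx', 'cy', 'extrinsics']) [[-0.7564, -0.3686, 0.5404, 1.1051], [0.6541, -0.433, 0.6202, 0.4452], [0.0054, 0.8226, 0.5686, 0.6131], [0.0, 0.0, 0.0, 1.0]]
top 466.6683601315788 466.6683601315788 319.68978737554545 202.0678348615191 dict_keys(['img', 'fx', 'fy', 'cx', 'cy', 'extrinsics']) [[0.025, 0.983, -0.1822, 0.3468], [-0.9997, 0.0247, -0.0043, -0.1394], [0.0002, 0.1822, 0.9833, 1.0886], [0.0, 0.0, 0.0, 1.0]]
{'clock': 0.1, 'joint_pos': array([-1.13259973,  0.3328334 , -0.06468736,  1.46087065,  0.02158088,
        1.3498986 , -0.08851498]), 'joint_velocities': array([ 0.00085474, -0.00099963,  0.00018835, -0.0018505 ,  0.00129465,
       -0.00056154,  0.00084307]), 'tau': array([ 1.81480362e-03, -6.26751709e+01,  4.94226767e-02, -3.92430890e+01,
        1.62973203e-02,  7.06338746e-03, -3.72730437e-05]), 'position': array([0.27777547, 0.55952477, 0.24927364]), 'ee_rot': array([ 2.28370925e-01,  9.73573977e-01, -6.45147609e-04, -1.28245755e-04]), 'ft_force': array([ 0.24723553, -0.17807465,  0.14621663]), 'torque': array([-0.00524686,  0.01767202, -0.02383026]), 'grasp_force': 0.0, 'grip_width': 1.000441337225464}
```

View pics/top0.png

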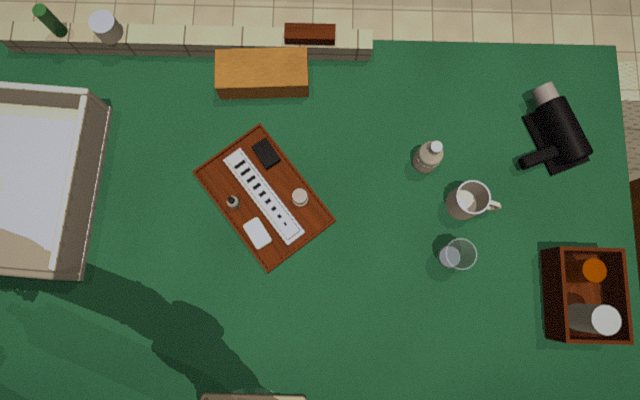

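View pics/scene0.png

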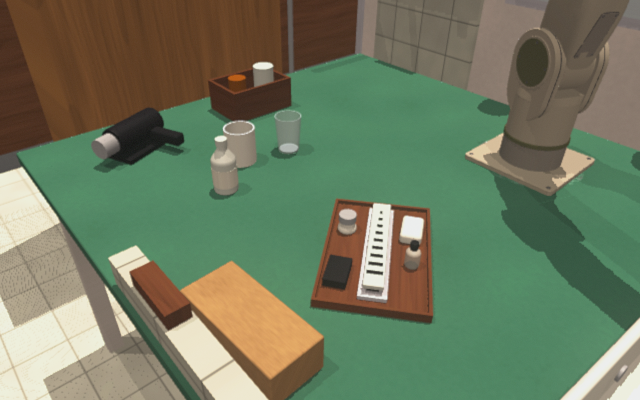

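The top view shows the tray near (264,197), with the bar running from the large dashes near (240,165) to the small ones near (285,222). The scene view shows the bar from (381,212), small end, to (373,283), large end. Next I'll locate the dashes in both views.

```bash
cat > h.py <<'E'
import cv2,numpy as np
def ray(c,p):
    d=np.array([(p[0]-c["cx"])/c["fx"],-(p[1]-c["cy"])/c["fy"],-1.0]);E=c["extrinsics"]
    d=E[:3,:3]@d; return E[:3,3],d/np.linalg.norm(d)
def plane(c,p,z):
    o,d=ray(c,p); return o+d*(z-o[2])/d[2]
def tri(c1,p1,c2,p2):
    o1,d1=ray(c1,p1);o2,d2=ray(c2,p2)
    s=np.linalg.lstsq(np.c_[d1,-d2],o2-o1,rcond=None)[0]
    a,b=o1+s[0]*d1,o2+s[1]*d2; return (a+b)/2,np.linalg.norm(a-b)
def dashes(c,roi,thr=0.62):
    x0,y0,x1,y1=roi; K=6
    g=cv2.cvtColor(c["img"],cv2.COLOR_RGB2HSV); 
    w=((g[...,1]<60)&(g[...,2]>130)).astype(np.uint8); m=np.zeros_like(w); m[y0:y1,x0:x1]=w[y0:y1,x0:x1]
    cs=cv2.findContours(m,cv2.RETR_EXTERNAL,cv2.CHAIN_APPROX_NONE)[0]
    big=max(cs,key=cv2.contourArea); rect=cv2.minAreaRect(big)
    hull=cv2.drawContours(np.zeros_like(w),[cv2.convexHull(big)],-1,1,-1)
    hull=cv2.erode(hull,np.ones((5,5)))
    v=cv2.resize(g[...,2],None,fx=K,fy=K,interpolation=cv2.INTER_CUBIC); H=cv2.resize(hull,None,fx=K,fy=K,interpolation=0)
    med=np.median(v[H>0]); d=((v<thr*med)&(H>0)).astype(np.uint8)
    n,l,st,ce=cv2.connectedComponentsWithStats(d)
    return rect,[((ce[i]+.5)/K-.5,st[i,4]/K/K) for i in range(1,n) if st[i,4]>K*K*1.0]
E
python3 - <<'E'
from workcell import *
from h import *
T=camera("top");S=camera("scene")
for c,r in((T,(215,140,310,250)),(S,(355,198,400,305))):
    rect,ds=dashes(c,r);print(np.round(rect[0],1),np.round(rect[1],1),rect[2])
    for p,a in ds: print(np.round(p,1),round(a,1),np.round(plane(c,p,.038),4))
for n,c,r in(("t",T,(190,120,340,275)),("s",S,(310,195,440,320))):
    cv2.imwrite(f"pics/c{n}.png",cv2.resize(c["img"][r[1]:r[3],r[0]:r[2],::-1],None,fx=3.8,fy=3.8,interpolation=2))
a=cv2.imread("pics/ct.png");b=cv2.imread("pics/cs.png");h=max(a.shape[0],b.shape[0])
f=lambda i:cv2.copyMakeBorder(i,0,h-i.shape[0],0,0,0)
o=np.hstack([f(a),f(b)]);o=cv2.resize(o,None,fx=800/o.shape[1],fy=800/o.shape[1]);cv2.imwrite("pics/both.png",o);print(o.shape)
E
```

```text
[263.6 195.8] [107.7  22.7] 52.72182846069336
[239.5 164. ] 36.4 [0.6267 0.0539 0.038 ]
[245.  171.3] 32.7 [0.6096 0.04   0.038 ]
[250.6 178.6] 28.5 [0.5926 0.0261 0.038 ]
[256.3 185.9] 25.3 [0.5757 0.0121 0.038 ]
[261.9 193.3] 20.8 [ 0.5585 -0.0017  0.038 ]
[267.6 200.8] 16.9 [ 0.5415 -0.0153  0.038 ]
[273.3 208.2] 12.5 [ 0.5246 -0.0293  0.038 ]
[279.  215.9] 8.8 [ 0.5072 -0.043   0.038 ]
[284.8 223.4] 4.3 [ 0.4902 -0.0568  0.038 ]
[376.3 251.2] [30.6 97.6] 5.710593223571777
[380.8 212. ] 3.3 [ 0.4932 -0.0578  0.038 ]
[380.1 218.6] 7.1 [ 0.5104 -0.0435  0.038 ]
[379.4 225.3] 11.2 [ 0.5273 -0.0297  0.038 ]
[378.6 232.3] 16.4 [ 0.5444 -0.016   0.038 ]
[377.8 239.6] 21.3 [ 0.5614 -0.002   0.038 ]
[377.  247.2] 27.1 [0.5784 0.0119 0.038 ]
[376.2 255.1] 33.6 [0.5954 0.0257 0.038 ]
[375.2 263.4] 41.3 [0.6125 0.0397 0.038 ]
[374.2 271.9] 49.5 [0.6295 0.0533 0.038 ]
[372.5 289.7] 121.3 [0.6623 0.0806 0.038 ]
(443, 800, 3)
```

View pics/both.png

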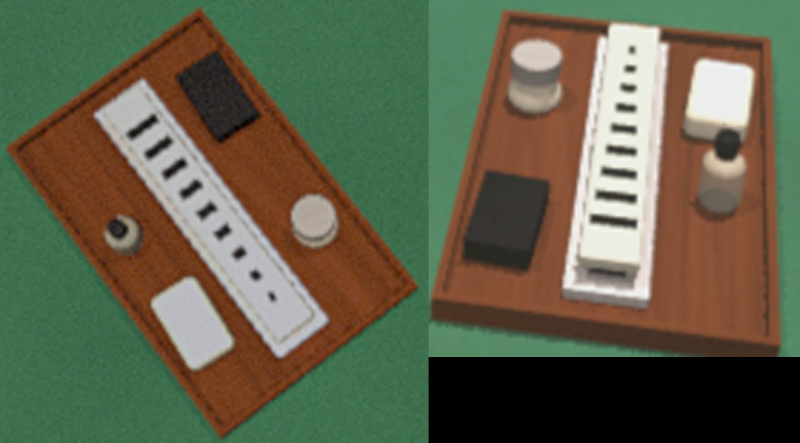

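The crops show nine dashes on the bar, and both views put them in the same order and within 3 mm of each other. Next I'll triangulate and work out the first move.

```bash
cat >> h.py <<'E'
from scipy.spatial.transform import Rotation as R
def rel(o,target,Rt):
    R0=R.from_quat(o["ee_rot"]); return R0.inv().apply(np.array(target)-o["position"]),(R0.inv()*Rt).as_rotvec(degrees=True)
E
python3 - <<'E'
from workcell import *
from h import *
T=camera("top");S=camera("scene")
a=[p for p,_ in dashes(T,(215,140,310,250))[1]][:9][::-1]; b=[p for p,_ in dashes(S,(355,198,400,305))[1]][:9]
P=[];
for p,q in zip(a,b):
    x,e=tri(T,p,S,q);P.append(x);print(np.round(x,4),round(e,4))
P=np.array(P);c=P.mean(0);u=np.linalg.svd(P-c)[2][0];u=u*np.sign(u[0]);print(c,u)
yaw=np.arctan2(u[1],u[0]);s=c-.088*u;l=c+.088*u;print(np.degrees(yaw),s,l)
yv=np.array([np.cos(yaw),np.sin(yaw),0]);z=np.array([0,0,-1.]);Rt=R.from_matrix(np.c_[np.cross(yv,z),yv,z])
np.savez("g.npz",s=s,l=l,q=Rt.as_quat())
print(rel(get_obs(),[s[0],s[1],.12],Rt))
E
```

```text
[ 0.4912 -0.0578  0.0369] 0.0026
[ 0.5081 -0.0438  0.0365] 0.0024
[ 0.5254 -0.0299  0.0367] 0.002
[ 0.5424 -0.0161  0.0367] 0.0023
[ 0.5594 -0.0023  0.0366] 0.0021
[0.5766 0.0116 0.0367] 0.0018
[0.5935 0.0255 0.0366] 0.002
[0.6106 0.0395 0.0366] 0.002
[0.6277 0.0533 0.0366] 0.0022
[ 0.55945772 -0.00221838  0.03665437] [ 7.75947936e-01  6.30796480e-01 -7.75735057e-04]
39.108923840994436 [ 0.4911743  -0.05772847  0.03672264] [0.62774113 0.05329171 0.03658611]
(array([-0.46561735, -0.45815626,  0.12996989]), array([-2.30471309e-02,  5.15374231e-03,  2.44900010e+01]))
```

>>> carry_out:
  motion:
    - {"xyz": [-0.02, -0.02, 0.0], "angular": [0, 0, 2]}
    - {"xyz": [-0.05, -0.05, 0.0], "angular": [0, 0, 4]}
    - {"xyz": [-0.08, -0.08, 0.0], "angular": [0, 0, 6]}
    - {"xyz": [-0.11, -0.11, 0.0], "angular": [0, 0, 8]}
    - {"xyz": [-0.14, -0.14, 0.0], "angular": [0, 0, 10]}
    - {"xyz": [-0.17, -0.17, 0.0], "angular": [0, 0, 12]}
    - {"xyz": [-0.2, -0.2, 0.0], "angular": [0, 0, 14]}
    - {"xyz": [-0.23, -0.23, 0.0], "angular": [0, 0, 16]}
    - {"xyz": [-0.26, -0.26, 0.0], "angular": [0, 0, 18]}
    - {"xyz": [-0.29, -0.29, 0.0], "angular": [0, 0, 20]}
    - {"xyz": [-0.32, -0.32, 0.0], "angular": [0, 0, 22]}
    - {"xyz": [-0.34, -0.34, 0.0], "angular": [0, 0, 24.5]}
  hand: 0
  grip_force: 20

```text
clock: 1.5
position: [0.4318, 0.1011, 0.2503]
ee_rot: [0.432, 0.902, 0.0, 0.0]
ft_force: [-0.0, 0.7, 0.5]
grip_width: -0.004
grasp_force: 0.0
```

```bash
cat > st.py <<'E'
from workcell import *
from h import *
g=np.load("g.npz");o=get_obs();Rt=R.from_quat(g["q"])
print(o["clock"],np.round(o["position"],4),np.round(o["ft_force"],2),np.round(o["torque"],3),round(o["grip_width"],3),np.round(o["joint_pos"],2))
for k in "sl":
    d,a=rel(o,[g[k][0],g[k][1],.057],Rt);print(k,np.round(d,4),np.round(a,2))
E
python3 st.py
```

```text
1.5 [0.4318 0.1011 0.2503] [-0.03  0.75  0.54] [ 0.037 -0.003  0.001] -0.004 [-0.67 -0.09  0.32  1.93  0.03  1.3   0.32]
s [-0.1609 -0.0536  0.1932] [ 0.04  0.01 -0.24]
l [-0.1601  0.1224  0.1934] [ 0.04  0.01 -0.24]
```

>>> carry_out:
  motion:
    - {"xyz": [-0.03, -0.01, 0.0], "angular": [0, 0, 0]}
    - {"xyz": [-0.07, -0.025, 0.01], "angular": [0, 0, 0]}
    - {"xyz": [-0.11, -0.04, 0.03], "angular": [0, 0, 0]}
    - {"xyz": [-0.14, -0.05, 0.06], "angular": [0, 0, 0]}
    - {"xyz": [-0.16, -0.053, 0.09], "angular": [0, 0, 0]}
    - {"xyz": [-0.16, -0.053, 0.12], "angular": [0, 0, 0]}
    - {"xyz": [-0.16, -0.053, 0.14], "angular": [0, 0, 0]}
    - {"xyz": [-0.16, -0.053, 0.14], "angular": [0, 0, 0]}
    - {"xyz": [-0.16, -0.053, 0.14], "angular": [0, 0, 0]}
    - {"xyz": [-0.16, -0.053, 0.14], "angular": [0, 0, 0]}

```text
clock: 2.5
position: [0.4919, -0.0534, 0.1114]
ee_rot: [0.43, 0.903, 0.001, 0.001]
ft_force: [-0.0, 0.3, 0.1]
grip_width: 0.003
grasp_force: 0.0
```

```bash
python3 st.py; python3 - <<'E'
from workcell import *
from h import *
S=camera("scene");T=camera("top")
a=S["img"][130:310,310:440,::-1];b=T["img"][120:275,190:340,::-1]
a=cv2.resize(a,None,fx=3.3,fy=3.3,interpolation=2);b=cv2.resize(b,(370,382))
b=cv2.copyMakeBorder(b,0,a.shape[0]-382,0,0,0);o=np.hstack([a,b])[:600,:800];cv2.imwrite("pics/near.png",o);print(o.shape)
E
```

```text
2.5 [ 0.4919 -0.0534  0.1114] [-0.    0.34  0.14] [-0.041 -0.022  0.002] 0.003 [-0.47  0.19  0.54  1.99 -0.11  1.    0.8 ]
s [-0.0029 -0.0034  0.0544] [0.11 0.06 0.  ]
l [-0.0029  0.1726  0.0547] [0.11 0.06 0.  ]
(594, 799, 3)
```

View pics/near.png

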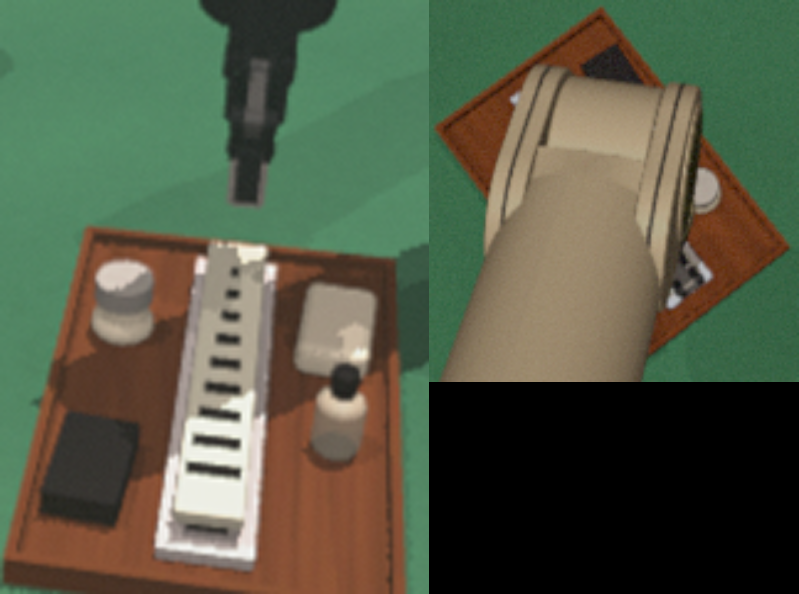

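The closed fingertips sit above the small end of the bar, at scene pixel (385,192), and the tray looks undisturbed. I'll descend to about 10 mm above the bar and correct laterally.

>>> carry_out:
  motion:
    - {"xyz": [-0.002, -0.002, 0.015], "angular": [0, 0, 0]}
    - {"xyz": [-0.003, -0.0035, 0.03], "angular": [0, 0, 0]}
    - {"xyz": [-0.003, -0.0035, 0.04], "angular": [0, 0, 0]}
    - {"xyz": [-0.003, -0.0035, 0.044], "angular": [0, 0, 0]}
    - {"xyz": [-0.003, -0.0035, 0.044], "angular": [0, 0, 0]}
    - {"xyz": [-0.003, -0.0035, 0.044], "angular": [0, 0, 0]}
    - {"xyz": [-0.003, -0.0035, 0.044], "angular": [0, 0, 0]}
    - {"xyz": [-0.003, -0.0035, 0.044], "angular": [0, 0, 0]}

```text
clock: 3.4
position: [0.4905, -0.0579, 0.0664]
ee_rot: [0.43, 0.903, 0.0, 0.0]
ft_force: [-0.7, 0.1, -0.2]
grip_width: 0.0
grasp_force: 0.0
```

```bash
python3 st.py; python3 - <<'E'
from workcell import *
from h import *
S=camera("scene");o=get_obs()
tip=o["position"]+R.from_quat(o["ee_rot"]).apply([0,0,.019]);E=S["extrinsics"]
for p in (tip,np.load("g.npz")["s"],np.load("g.npz")["l"]):
    q=E[:3,:3].T@(p-E[:3,3]);print(S["cx"]-S["fx"]*q[0]/q[2],S["cy"]+S["fy"]*q[1]/q[2])
a=S["img"][170:280,330:430,::-1]
cv2.imwrite("pics/near2.png",cv2.resize(a,None,fx=5,fy=5,interpolation=2))
E
```

```text
3.4 [ 0.4905 -0.0579  0.0664] [-0.65  0.09 -0.18] [ 0.009  0.011 -0.033] 0.0 [-0.45  0.26  0.53  2.02 -0.17  0.9   0.85]
s [-0.0003  0.0006  0.0094] [ 0.04  0.02 -0.01]
l [-0.0002  0.1766  0.0096] [ 0.04  0.02 -0.01]
382.0146738266691 207.65857632348477
381.41061378680536 212.1137767507734
374.8482926781875 272.0258704642922
```

View pics/near2.png

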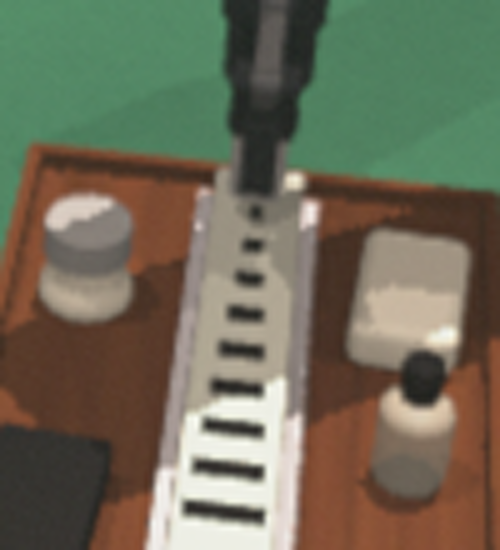

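>>> carry_out:
  motion:
    - {"xyz": [0, 0.0005, 0.003], "angular": [0, 0, 0]}
    - {"xyz": [0, 0.0005, 0.006], "angular": [0, 0, 0]}
    - {"xyz": [0, 0.0005, 0.008], "angular": [0, 0, 0]}
    - {"xyz": [0, 0.0005, 0.0095], "angular": [0, 0, 0]}
    - {"xyz": [0, 0.0005, 0.011], "angular": [0, 0, 0]}
    - {"xyz": [0, 0.0005, 0.012], "angular": [0, 0, 0]}
    - {"xyz": [0, 0.0005, 0.012], "angular": [0, 0, 0]}
    - {"xyz": [0, 0.0005, 0.012], "angular": [0, 0, 0]}
    - {"xyz": [0, 0.0005, 0.012], "angular": [0, 0, 0]}

```text
clock: 4.35
position: [0.4906, -0.0577, 0.054]
ee_rot: [0.43, 0.903, 0.0, -0.0]
ft_force: [-1.7, 0.1, 1.7]
grip_width: -0.003
grasp_force: 0.9
```

```bash
python3 st.py
```

```text
4.35 [ 0.4906 -0.0577  0.054 ] [-1.73  0.09  1.73] [0.012 0.35  0.055] -0.003 [-0.44  0.28  0.52  2.03 -0.18  0.88  0.86]
s [-0.0004  0.0004 -0.003 ] [ 0.   -0.   -0.01]
l [-0.0004  0.1764 -0.0029] [ 0.   -0.   -0.01]
```

>>> carry_out:
  motion:
    - {"xyz": [0, 0.002, 0], "angular": [0, 0, 0]}
    - {"xyz": [0, 0.006, 0], "angular": [0, 0, 0]}
    - {"xyz": [0, 0.011, 0], "angular": [0, 0, 0]}
    - {"xyz": [0, 0.016, 0], "angular": [0, 0, 0]}
    - {"xyz": [0, 0.021, 0], "angular": [0, 0, 0]}
    - {"xyz": [0, 0.026, 0], "angular": [0, 0, 0]}
    - {"xyz": [0, 0.031, 0], "angular": [0, 0, 0]}
    - {"xyz": [0, 0.036, 0], "angular": [0, 0, 0]}
    - {"xyz": [0, 0.041, 0], "angular": [0, 0, 0]}
    - {"xyz": [0, 0.046, 0], "angular": [0, 0, 0]}
    - {"xyz": [0, 0.049, 0], "angular": [0, 0, 0]}
    - {"xyz": [0, 0.05, 0], "angular": [0, 0, 0]}

```text
clock: 5.55
position: [0.5297, -0.0259, 0.054]
ee_rot: [0.43, 0.903, 0.0, 0.0]
ft_force: [-0.0, -0.4, 2.0]
grip_width: -0.002
grasp_force: 0.9
```

```bash
python3 st.py
```

```text
5.55 [ 0.5297 -0.0259  0.054 ] [-0.02 -0.4   2.01] [-0.175  0.309 -0.022] -0.002 [-0.46  0.36  0.49  1.94 -0.21  0.9   0.82]
s [-0.0004 -0.0499 -0.003 ] [ 0.   -0.    0.01]
l [-0.0004  0.1261 -0.003 ] [ 0.   -0.    0.01]
```

>>> carry_out:
  motion:
    - {"xyz": [0, 0.002, 0], "angular": [0, 0, 0]}
    - {"xyz": [0, 0.007, 0], "angular": [0, 0, 0]}
    - {"xyz": [0, 0.013, 0], "angular": [0, 0, 0]}
    - {"xyz": [0, 0.019, 0], "angular": [0, 0, 0]}
    - {"xyz": [0, 0.025, 0], "angular": [0, 0, 0]}
    - {"xyz": [0, 0.031, 0], "angular": [0, 0, 0]}
    - {"xyz": [0, 0.037, 0], "angular": [0, 0, 0]}
    - {"xyz": [0, 0.043, 0], "angular": [0, 0, 0]}
    - {"xyz": [0, 0.049, 0], "angular": [0, 0, 0]}
    - {"xyz": [0, 0.055, 0], "angular": [0, 0, 0]}
    - {"xyz": [0, 0.059, 0], "angular": [0, 0, 0]}
    - {"xyz": [0, 0.06, 0], "angular": [0, 0, 0]}

```text
clock: 6.75
position: [0.5763, 0.0121, 0.054]
ee_rot: [0.43, 0.903, 0.0, 0.0]
ft_force: [-0.6, -0.6, 1.6]
grip_width: 0.002
grasp_force: 0.9
```

```bash
python3 st.py; python3 - <<'E'
from workcell import *
from h import *
T=camera("scene");g=np.load("g.npz")
rect,ds=dashes(T,(355,198,400,305))
for p,a in ds: print(np.round(p,1),round(a,1))
cv2.imwrite("pics/mid.png",cv2.resize(T["img"][150:320,310:440,::-1],None,fx=3.5,fy=3.5,interpolation=2))
E
```

```text
6.75 [0.5763 0.0121 0.054 ] [-0.63 -0.64  1.61] [-0.136  0.288 -0.035] 0.002 [-0.49  0.45  0.47  1.81 -0.24  0.94  0.77]
s [-0.0005 -0.1101 -0.0031] [ 0.01 -0.    0.02]
l [-0.0005  0.0659 -0.003 ] [ 0.01 -0.    0.02]
[378.7 230. ] 428.9
[376.2 256.4] 34.1
[375.2 264.5] 38.2
[374.2 273.2] 43.6
```

View pics/mid.png

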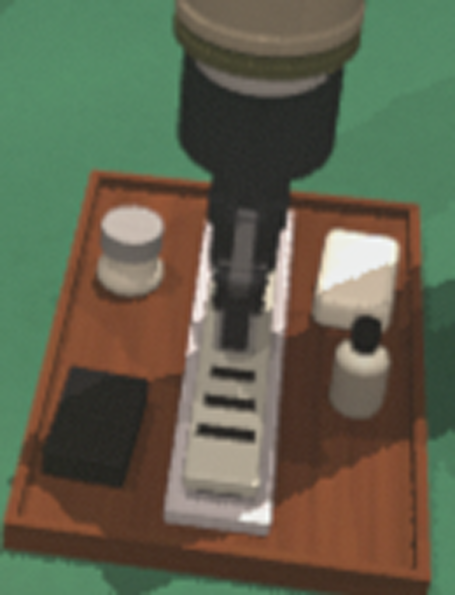

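The fingertips are on the sixth dash, at crop (236,348), and the bar is pressed about 2.6 mm: its dashes moved 1.3 px down. The tray and toiletries haven't moved. I'll finish the stroke now.

>>> carry_out:
  motion:
    - {"xyz": [0, 0.002, 0], "angular": [0, 0, 0]}
    - {"xyz": [0, 0.008, 0], "angular": [0, 0, 0]}
    - {"xyz": [0, 0.015, 0], "angular": [0, 0, 0]}
    - {"xyz": [0, 0.022, 0], "angular": [0, 0, 0]}
    - {"xyz": [0, 0.029, 0], "angular": [0, 0, 0]}
    - {"xyz": [0, 0.036, 0], "angular": [0, 0, 0]}
    - {"xyz": [0, 0.043, 0], "angular": [0, 0, 0]}
    - {"xyz": [0, 0.05, 0], "angular": [0, 0, 0]}
    - {"xyz": [0, 0.057, 0], "angular": [0, 0, 0]}
    - {"xyz": [0, 0.062, 0], "angular": [0, 0, 0]}
    - {"xyz": [0, 0.065, 0], "angular": [0, 0, 0]}
    - {"xyz": [0, 0.066, 0], "angular": [0, 0, 0]}

```text
clock: 8.0
position: [0.6273, 0.0535, 0.0539]
ee_rot: [0.43, 0.903, -0.0, -0.0]
ft_force: [-2.1, -1.0, 0.6]
grip_width: 0.001
grasp_force: 0.9
```

>>> carry_out:
  motion:
    - {"xyz": [0, 0, 0], "angular": [0, 0, 0]}
    - {"xyz": [0, 0, 0], "angular": [0, 0, 0]}
    - {"xyz": [0, 0, 0], "angular": [0, 0, 0]}

```text
clock: 8.3
position: [0.6273, 0.0535, 0.0542]
ee_rot: [0.43, 0.903, 0.0, 0.0]
ft_force: [0.3, 1.3, 1.5]
grip_width: -0.0
grasp_force: 0.9
```

```bash
python3 st.py; python3 - <<'E'
from workcell import *
from h import *
T=camera("scene")
cv2.imwrite("pics/end.png",cv2.resize(T["img"][150:320,310:440,::-1],None,fx=3.5,fy=3.5,interpolation=2))
E
```

```text
8.3 [0.6273 0.0535 0.0542] [0.31 1.33 1.51] [ 0.182 -0.058 -0.002] -0.0 [-0.5   0.55  0.45  1.67 -0.27  0.99  0.72]
s [-0.0005 -0.1758 -0.0029] [ 0.04 -0.   -0.01]
l [-0.0004  0.0002 -0.0028] [ 0.04 -0.   -0.01]
```

View pics/end.png

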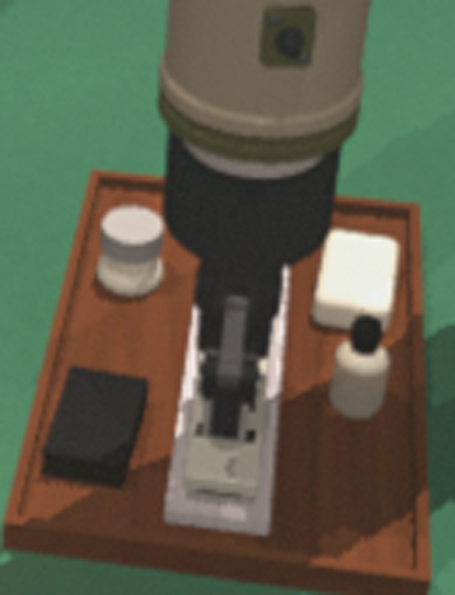

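The fingertips rest on the largest dash, at crop (226,437), pressing lightly with about 1.5 N. Nothing else has moved, so I'm handing in.

```bash
python3 -c "
from workcell import *
print(hand_in())"
```

```text
the job is handed in; nothing more can be done
None
```

I stroked the bar from the smallest dash to the largest and handed the job in, with the fingertips still pressing lightly (about 1.5 N, about 3 mm down) on the largest dash and the tray and toiletries where they stood; no verdict was returned.

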